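# Turn the power module over, load the tester and key in the test

### The arm

A 6-joint arm with a two-finger parallel gripper is mounted at the origin on the work surface. World frame = base frame: x ahead of the robot, y to its left, z up, the work surface at z = 0. Lengths are in m, angles in rad, forces in N, time in s.
With the tool pointing down it reaches from about 0.25 to 0.725 m from the base axis. Payload 4 kg.
Tool frame: the origin (TCP) lies at the very end of the fingers, on their centre line; the grasp point (between the pads) lies 19 mm behind it; z points along the fingers, y is the line along which they close (so a half turn about z gives the same grasp; the last joint's range is limited). The gripper opens to 85 mm and grips with 20 to 120 N. Pads are 22 mm wide; open, the fingers measure 114 mm over their backs; the gripper's body (76 mm by 85 mm) begins 54 mm behind the grasp point. The pads swing forward as they close: fully open they stand 13 mm farther back than shut.
Start: joints at [1.219, 0.241, 0.005, 1.335, 0, 1.571], TCP at [0.172, 0.469, 0.231] pointing down, gripper open.
Joint ranges: [-2.72, 2.72], [-1.05, 1.87], [-1.09, 1.28], [-1.99, 2.15], [-1.42, 1.44], [-3.14, 3.14]. Speed limits (rad/s): [2.79, 2.79, 3.14, 3.14, 3.14, 3.14].

### API

Orientations are given as a unit quaternion [x, y, z, w].
In Python, from workcell import bot, vision, workorder gives the robot as it stands.
- The arm moves only by the shell command python3 -m creep 'ROWS' [OPENING]. ROWS is JSON, a list of rows, each a list of 2 entries, a list of its own where there are three numbers: the shift along the tool's x, y, z in mm, then the turn, a rotation vector about the tool's x, y, z in rad. In form: [[[dx, dy, dz], [wx, wy, wz]], ...]. A call has 1 to 12 rows; each row shifts and turns the commanded pose from where the row before left it, along the tool's axes as they then stand; what a row does not reach is not made up. A row lasts 1/8 s, in which the tool goes at most 62.5 mm and 10.7 degrees, less where a joint would pass 70% of its speed; a pose out of reach is approached as far as the arm can. A call is refused whole if a number of a shift passes 62.5 or a number of a turn 0.188, either way. A call with a gripper value outside its range is refused whole. OPENING is the finger opening in mm, from 0 to 85.4, set as the call begins (- or left out, the last holds). The fingers move at their own pace and stop on an object; the grip force is fixed at half the most. Time passes only in rows, so rows that do not move let the fingers close. It gives the time, the measured TCP pose, the force, the opening and the grip force at its end, in the units of the state.
- bot.get_obs(): the state, without advancing time (a new reading comes with each control period).
- vision.camera(name): name is "side" or "top" or "wrist"; returns a dict with "image" (400x640x3 uint8, blue, green, red), "z_map" (400x640 float32, m along the optical axis (not along the pixel's ray), 0 where there is no reading), "K" (3x3 intrinsics, pixels), "rvec" (rotation vector, rad) and "tvec" (3), from world to camera coordinates, as OpenCV has them; the wrist camera has in their place "tool_from_camera" (4x4, takes a point from camera to tool coordinates, whose origin is the TCP and whose axes are the flange's). Camera axes: x right, y down, z forward; pixel columns grow to the right and rows downward; lengths in m; the calibration is good to about 2 mm. A picture is of the moment at which its call begins: read the wrist's pose just before it.
- workorder.job_done(): hands the job in; it is judged then, once.
Trained networks look in a picture, given as the dict that the camera call returned (one of the last four; its "shot" number tells which), for a name from the list of things; names that differ only in an ending like _2 or _b are one class to them, and where a whole thing is asked for, a point or a joint stands for the part that bears it (a point fixed in the world has none). Each returns a list of dicts, best first, with "score" (0 to 1); they miss things now and then, are a little off and sometimes report something else, mostly with a low value. They report only what shows in the picture. A call takes as long as a camera call. They do not tell look-alikes from the thing itself.
- vision.spot_in(picture, query): "position" ([column, row] in pixels, amid what is visible of it).
- vision.place_of(picture, query): "position" ([column, row] in pixels: a listed point, or the origin of a listed thing).
The state is a dict: "clock": time; "joint_pos": joint angles; "joint_vel": joint speeds; "tau": joint torques, N m; "eef_pos": TCP position; "tool_rot": TCP orientation; "ft_force": force on the tool from outside, world axes, zero at the start; "ft_torque": the same for the moment, N m; "grip_width": finger opening in m; "grasp_force": force on a finger pad.
Only numpy, scipy, OpenCV 4.12 (cv2) and the standard library are available. Lean on these libraries where they do the work, as an engineer would, in place of code of your own. Each camera call takes 0.05 s, during which the arm holds its last target. There are 200 camera calls.

### The job

The finned power module lies upside down on the blue mat. Turn it over without letting it drop or topple, set it into the cradle with its cooling fins up so that it lies flat on the seat, and let go; then start the test by pressing the three latching keys fully home, one at a time and without punching them: first the round one, then the square one, last the long bar. Leave the other things on the bench where they are.

Things in the scene. Friction and masses are not known exactly. Their poses are not given: they have to be found in the camera images.
- module: Loose aluminium block 100 (x) x 50 (y) x 38 (z) mm, 0.25 to 0.4 kg: six lengthwise fins on its top (+z), a black plate with brass pads on its underside. Origin: centre of the underside. Starts upside down on the blue mat (z down, pads showing, origin 41 mm above the table, long axis within 0.6 rad of world x). It stands safely on either 50 x 38 mm end. The mat is 3 mm thick.
- cradle: Fixed grey test cradle on the mat, plate 150 (x) x 96 (y) x 8 mm; origin: centre of its underside. The module lies lengthwise along x, either end first, between end stops (40 mm wide, inner faces 111 mm apart, tops 34 mm above the origin) and four side guides near the corners (18 mm long, from x = 37 mm outward, inner faces 61 mm apart, tops 32 mm above the origin).
- seat (a point): Centre of the top of the cradle's black seat (104 x 40 mm, 22 mm above the cradle's origin, 14 mm above its plate); axes as the cradle's. The module's underside must come to lie here; it overhangs the seat by 5 mm on both long sides, where fingers can hang.
- round_key: Round key: aluminium bezel 50 x 56 x 6 mm on top of the console; origin at the centre of the bezel's underside, on the key's axis. Black cap, 30 mm diameter, its flat top 22 mm above this origin when out (18 mm once latched). The three keys stand 60 mm apart in a row along the console's x, in any order.
- square_key: Housing of the square key, same bezel and action as the round key; black cap 30 x 30 mm, top 22 mm above this origin when out.
- bar_key: Housing of the bar key, same bezel and action; black cap 16 (x) x 44 (y) mm, top 22 mm above this origin when out.
- round_latch (a joint): Latch of the round key: 0 out, 0.004 m fully home at a hard stop, where it stays. It yields at about 7 N, only after the cap above it has bottomed on its spring, so a full press lowers the cap's top by 8 mm; on release 4 mm spring back. The three keys act alike.
- square_latch (a joint): Latch of the square key: 0 out, 0.004 m fully home.
- bar_latch (a joint): Latch of the bar key: 0 out, 0.004 m fully home.
- round_cap (a joint): Spring travel of the round cap: 0 out, 0.004 m pressed (1.2 N rising to 4 N); springs back when let go.
- square_cap (a joint): Spring travel of the square cap: 0 out, 0.004 m pressed.
- bar_cap (a joint): Spring travel of the bar cap: 0 out, 0.004 m pressed.
- console: Fixed white key console, 190 (x) x 80 (y) x 30 mm, on the mat; origin at the centre of its underside. Carries the three keys.
- solder_reel: Bystander: loose reel with black flanges, 60 mm diameter, 34 mm high; origin under its centre.
- screwdriver: Bystander: screwdriver lying on the mat, about 200 mm long along its x.
- flux_jar: Bystander: jar 48 mm diameter, 50 mm high, at the robot's side of the mat; origin under its centre.
- parts_tray: Bystander: clear divided tray 90 x 130 x 22 mm; origin under its centre.
- brush: Bystander: brush lying on the mat along its x.
Not all that is in view belongs to the job. What is shaped like the module but orange is not meant. Leave any green look-alike of the cradle alone.

How it is judged:
By the outcome, as a careful person would: the job done as asked, in the order asked, and still so for the second after the job is handed in, with the robot touching nothing.
It also fails if it takes over 72 s, if anything falls off the work surface, if the arm or the gripper's body presses on something with over 40 N, if the wrist force passes 120 N, or if a joint passes its speed limit or range.

## Working session

There is one attempt and no reset: what is moved stays moved. The work goes in short steps, Python scripts to look and compute and a shell command to move; the robot and the scene stay as the last step left them, time stands still between calls to the robot, and variables do not carry over. Pictures are saved under pics/ and viewed, at most 10 in all, crops included, and the job is handed in when it is done.

```bash
ls; mkdir -p pics; cat > h.py <<'E'
import numpy as np, cv2
from scipy.spatial.transform import Rotation as R
from workcell import bot, vision, workorder
def c2w(p):
    if 'rvec' in p:
        r=cv2.Rodrigues(np.array(p['rvec'],float))[0]; t=np.array(p['tvec'],float).ravel()
        T=np.eye(4); T[:3,:3]=r.T; T[:3,3]=-r.T@t; return T
    return p['tcp']@np.array(p['tool_from_camera'])
def shot(n):
    o=bot.get_obs(); T=np.eye(4); T[:3,:3]=R.from_quat(o['tool_rot']).as_matrix(); T[:3,3]=o['eef_pos']
    p=vision.camera(n); p['tcp']=T; return p
def ray(p,uv):
    T=c2w(p); d=T[:3,:3]@np.linalg.inv(p['K'])@np.array([uv[0],uv[1],1.]); return T[:3,3],d
def at_z(p,uv,z):
    o,d=ray(p,uv); return o+d*(z-o[2])/d[2]
def at_d(p,uv):
    u,v=int(round(uv[0])),int(round(uv[1])); z=p['z_map'][max(v-1,0):v+2,max(u-1,0):u+2]; z=z[z>0]
    if not len(z): return np.full(3,np.nan)
    o,d=ray(p,uv); return o+d*np.median(z)
def cloud(p):
    T=c2w(p); v,u=np.indices(p['z_map'].shape); z=p['z_map']
    c=np.stack([u,v,np.ones_like(u)],-1)@np.linalg.inv(p['K']).T*z[...,None]
    w=c@T[:3,:3].T+T[:3,3]; w[z<=0]=np.nan; return w
E
python3 - <<'E'
from h import *
np.set_printoptions(precision=3,suppress=True)
ps={n:shot(n) for n in('top','side')}
cv2.imwrite('pics/a.png',ps['top']['image']);cv2.imwrite('pics/b.png',ps['side']['image'])
for n,p in ps.items():
  for q in ['module','cradle','seat','round_key','square_key','bar_key','console','solder_reel','flux_jar','parts_tray','screwdriver','brush']:
    for r in vision.place_of(p,q)[:3]:
      print(n,q,round(r['score'],2),np.round(r['position']),at_d(p,r['position']))
print(bot.get_obs())
E
```

```text
pics
top module 0.78 [201. 288.] [0.26  0.282 0.039]
top module 0.77 [233. 191.] [0.528 0.203 0.042]
top cradle 0.94 [305. 184.] [ 0.551 -0.004  0.025]
top cradle 0.74 [448. 294.] [ 0.233 -0.395  0.023]
top cradle 0.57 [383. 182.] [ 0.544 -0.226  0.054]
top seat 0.81 [450. 290.] [ 0.243 -0.402  0.021]
top seat 0.57 [304. 182.] [ 0.556 -0.001  0.026]
top round_key 0.57 [390. 165.] [ 0.596 -0.25   0.055]
top square_key 0.6 [388. 183.] [ 0.543 -0.241  0.056]
top square_key 0.57 [210. 128.] [0.728 0.285 0.022]
top bar_key 0.8 [383. 203.] [ 0.485 -0.224  0.054]
top console 0.95 [386. 186.] [ 0.534 -0.235  0.054]
top solder_reel 0.56 [303. 181.] [0.558 0.002 0.027]
top solder_reel 0.54 [266. 136.] [0.696 0.11  0.039]
top flux_jar 0.47 [338. 239.] [ 0.385 -0.093  0.054]
top parts_tray 0.77 [416. 123.] [ 0.738 -0.344  0.014]
top screwdriver 0.83 [326. 127.] [ 0.733 -0.069  0.007]
top brush 0.74 [209. 128.] [0.731 0.286 0.023]
top brush 0.62 [267. 136.] [0.694 0.109 0.037]
side module 0.8 [269. 167.] [0.531 0.214 0.037]
side module 0.57 [191. 192.] [0.242 0.259 0.037]
side cradle 0.87 [344. 3
[... 476 characters left out ...]
.] [ 0.37  -0.117  0.025]
side parts_tray 0.6 [436. 216.] [ 0.733 -0.349  0.004]
side parts_tray 0.53 [360. 225.] [ 0.478 -0.248  0.045]
side screwdriver 0.74 [369. 186.] [ 0.733 -0.081  0.004]
side brush 0.65 [298. 155.] [0.724 0.272 0.002]
{'clock': 1.3, 'joint_pos': array([1.219, 0.241, 0.005, 1.335, 0.   , 1.571]), 'joint_vel': array([ 0.   ,  0.001,  0.   , -0.   ,  0.002, -0.001]), 'tau': array([  0.001, -37.222,  25.269,   0.001,   0.   ,   0.   ]), 'eef_pos': array([0.172, 0.469, 0.231]), 'tool_rot': array([ 0.175,  0.985, -0.   , -0.   ]), 'ft_force': array([-0.045, -0.542, -0.118]), 'ft_torque': array([ 0.006, -0.027, -0.005]), 'grasp_force': 0.0, 'grip_width': 0.08519744470941572}
```

```bash
python3 -c "
import cv2
a=cv2.imread('pics/a.png')[90:340,160:500];cv2.imwrite('pics/a2.png',cv2.resize(a,None,fx=2.3,fy=2.3,interpolation=cv2.INTER_CUBIC))"
```

```text
(no output)
```

View pics/a2.png

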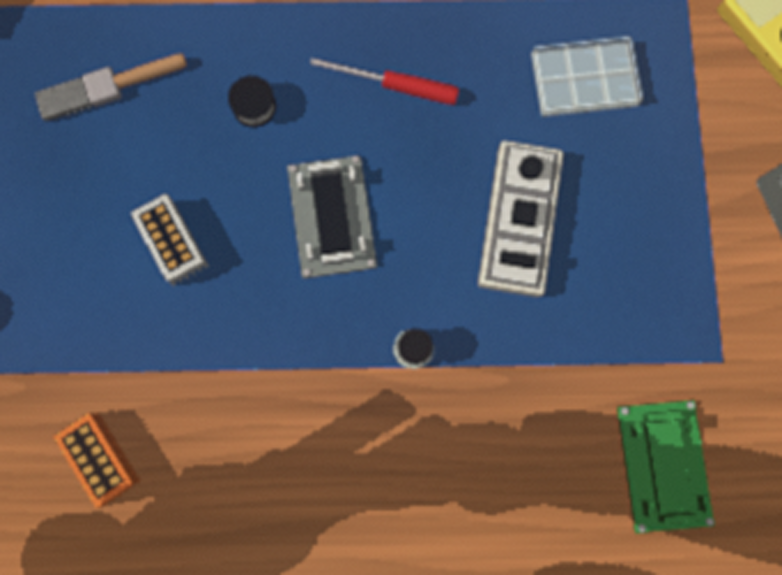

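The top crop shows two module-like blocks: a silver one at full-image pixel (233,193) and an orange one at (201,288). There are two cradles: grey at (305,184) and green at (448,294). The console's keys, going away from the robot, are bar at (386,203), square at (388,183) and round at (391,163). I choose the silver module and the grey cradle. Next I'll measure them by depth and take one close crop.

```bash
python3 - <<'E'
from h import *
np.set_printoptions(precision=4,suppress=True)
p=shot('top'); w=cloud(p)
def rect(name,c,rad,z0,z1):
    m=(np.hypot(w[...,0]-c[0],w[...,1]-c[1])<rad)&(w[...,2]>z0)&(w[...,2]<z1)
    q=w[m]; r=cv2.minAreaRect((q[:,:2]*1000).astype(np.float32))
    print(name,m.sum(),'c',np.array(r[0]),'size',np.array(r[1]),'ang',r[2],'zmed',np.median(q[:,2]))
rect('module',(.528,.203),.085,.03,.06)
rect('cradle',(.551,-.004),.1,.008,.05)
rect('seat?',(.551,-.004),.03,.015,.035)
rect('console',(.535,-.235),.13,.02,.07)
for n,c in(('round',(.596,-.25)),('square',(.54,-.24)),('bar',(.485,-.226))): rect(n,c,.028,.048,.07)
rect('mat',(.45,.1),.02,-.02,.02)
im=p['image'][165:225,200:350]; cv2.imwrite('pics/c.png',cv2.resize(im,None,fx=5,fy=5,interpolation=cv2.INTER_CUBIC))
E
```

```text
module 613 c [524.2487 205.9684] size [101.3279  50.0472] ang 29.3421573638916 zmed 0.041983147018028966
cradle 1575 c [553.0397  -6.0566] size [160.6992 173.0548] ang 74.11022186279297 zmed 0.013661412010311347
seat? 247 c [549.4102  -0.5545] size [58.1389 46.1745] ang 21.180002212524414 zmed 0.02547939735197602
console 1771 c [ 546.4828 -240.2123] size [ 80.8271 189.8647] ang 79.29212951660156 zmed 0.03724660220784015
round 85 c [ 605.1472 -251.4273] size [26.6227 27.5378] ang 43.283416748046875 zmed 0.055597153618097916
square 114 c [ 546.4237 -240.2299] size [30.3045 30.3137] ang 79.10673522949219 zmed 0.055242803375810334
bar 93 c [ 488.0082 -228.1237] size [42.0534 15.772 ] ang 79.58951568603516 zmed 0.054762449560434856
mat 146 c [450.0547  99.4802] size [38.0171 37.1644] ang 46.688720703125 zmed 0.0033878514028606865
```

View pics/c.png

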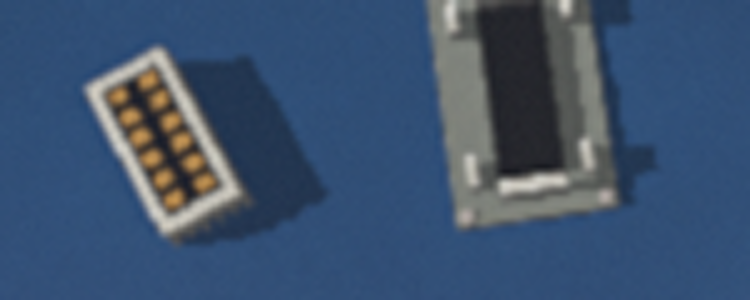

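```bash
cat >> h.py <<'E'
from scipy.linalg import logm, expm
def pose(pos,th,az,flip=False):
    """tool tilted th deg forward from down, along azimuth az deg; x back/down side; flip: half turn about z"""
    t,a=np.radians([th,az]); f=np.array([np.cos(a),np.sin(a),0]); u=np.array([0,0,1.])
    z=np.sin(t)*f-np.cos(t)*u; y=np.cross(u,f)*(1); x=np.cross(y,z)
    M=np.eye(4); M[:3,:3]=np.c_[x,y,z]; M[:3,3]=pos
    if flip: M[:3,:3]=M[:3,:3]@np.diag([-1,-1,1])
    return M
def cur():
    o=bot.get_obs(); T=np.eye(4); T[:3,:3]=R.from_quat(o['tool_rot']).as_matrix(); T[:3,3]=o['eef_pos']; return T
def plan(A,B,n):
    S=expm(np.real(logm(np.linalg.inv(A)@B))/n); w=R.from_matrix(S[:3,:3]).as_rotvec(); d=S[:3,3]*1000
    P=[A@np.linalg.matrix_power(S,k) for k in range(n+1)]
    print('n',n,'d',np.round(d,1).tolist(),'w',np.round(w,3).tolist(),'path',[np.round(P[k][:3,3],3).tolist() for k in (n//3,2*n//3,n)])
E
python3 - <<'E'
from h import *
az=29.3
f=np.array([np.cos(np.radians(az)),np.sin(np.radians(az)),0])
g=np.array([.5242,.206,0])+f*.0146+[0,0,.014]
for fl in(0,1):
  B=pose(g,50,az,fl); H=B.copy(); H[:3,3]-=.13*B[:3,2]; 
  A=cur(); print(fl,H[:3,3]); 
  for n in (12,20): plan(A,H,n)
E
```

```text
0 [0.45008651 0.16440945 0.09756239]
n 12 d [-17.8, -28.5, 18.0] w [-0.031, -0.068, -0.067] path [[0.221, 0.343, 0.163], [0.318, 0.238, 0.114], [0.45, 0.164, 0.098]]
n 20 d [-10.3, -17.3, 10.8] w [-0.019, -0.041, -0.04] path [[0.213, 0.355, 0.169], [0.312, 0.242, 0.116], [0.45, 0.164, 0.098]]
1 [0.45008651 0.16440945 0.09756239]
n 12 d [-39.8, 17.4, -0.3] w [-0.082, 0.038, 0.175] path [[0.339, 0.435, 0.228], [0.446, 0.308, 0.189], [0.45, 0.164, 0.098]]
n 20 d [-23.5, 11.3, -0.2] w [-0.049, 0.023, 0.105] path [[0.324, 0.444, 0.229], [0.443, 0.316, 0.192], [0.45, 0.164, 0.098]]
```

```bash
python3 -m creep '[[[0,0,0],[0,0,-0.1]]]'; python3 -c "
from h import *
print(bot.get_obs()['joint_pos'])"
```

```text
clock: 1.48
eef_pos: [0.1723, 0.4694, 0.2313]
tool_rot: [0.124, 0.992, 0.0, 0.0]
ft_force: [0.7, 0.4, 0.0]
grip_width: 0.0854
grasp_force: 0.0
[ 1.21899602e+00  2.40579420e-01  5.02486872e-03  1.33521043e+00
 -7.56824439e-06  1.46808980e+00]
```

```bash
cat > t1.py <<'E'
from h import *
az=29.3
f=np.array([np.cos(np.radians(az)),np.sin(np.radians(az)),0])
g=np.array([.5242,.206,0])+f*.0146+[0,0,.014]
B=pose(g,50,az); H=B.copy(); H[:3,3]-=.13*B[:3,2]; H[2,3]+=.06
plan(cur(),H,12)
E
python3 t1.py
```

```text
n 12 d [-18.1, -28.8, 12.8] w [-0.028, -0.069, -0.059] path [[0.231, 0.345, 0.185], [0.328, 0.241, 0.156], [0.45, 0.164, 0.158]]
```

```bash
python3 -m creep '[[[-18.1,-28.8,12.8],[-0.028,-0.069,-0.059]],[[-18.1,-28.8,12.8],[-0.028,-0.069,-0.059]],[[-18.1,-28.8,12.8],[-0.028,-0.069,-0.059]],[[-18.1,-28.8,12.8],[-0.028,-0.069,-0.059]],[[-18.1,-28.8,12.8],[-0.028,-0.069,-0.059]],[[-18.1,-28.8,12.8],[-0.028,-0.069,-0.059]],[[-18.1,-28.8,12.8],[-0.028,-0.069,-0.059]],[[-18.1,-28.8,12.8],[-0.028,-0.069,-0.059]],[[-18.1,-28.8,12.8],[-0.028,-0.069,-0.059]],[[-18.1,-28.8,12.8],[-0.028,-0.069,-0.059]],[[-18.1,-28.8,12.8],[-0.028,-0.069,-0.059]],[[-18.1,-28.8,12.8],[-0.028,-0.069,-0.059]]]' 85
python3 - <<'E'
from h import *
import time
p=shot('wrist'); w=cloud(p); cv2.imwrite('pics/w1.png',p['image'])
m=(np.hypot(w[...,0]-.5242,w[...,1]-.206)<.09)&(w[...,2]>.03)&(w[...,2]<.06)
if m.sum()>50:
  q=w[m]; r=cv2.minAreaRect((q[:,:2]*1000).astype(np.float32)); print(m.sum(),r,np.median(q[:,2]))
print(bot.get_obs()['joint_pos'])
exec(open('t1.py').read().replace('H[2,3]+=.06','').replace('H,12','B,6'))
E
```

```text
clock: 2.98
eef_pos: [0.4496, 0.1628, 0.157]
tool_rot: [-0.228, 0.876, 0.109, 0.411]
ft_force: [0.9, 1.2, -0.5]
grip_width: 0.0851
grasp_force: 0.0
4670 ((522.5487670898438, 204.9873046875), (101.1944580078125, 50.01262283325195), 29.217185974121094) 0.0409947290968285
[ 0.18541509 -0.11907558 -1.06734409 -0.23176517  0.24330252 -0.20685699]
n 6 d [7.8, 1.1, 28.0] w [-0.001, 0.001, -0.001] path [[0.481, 0.177, 0.11], [0.509, 0.195, 0.062], [0.537, 0.213, 0.014]]
```

View pics/w1.png

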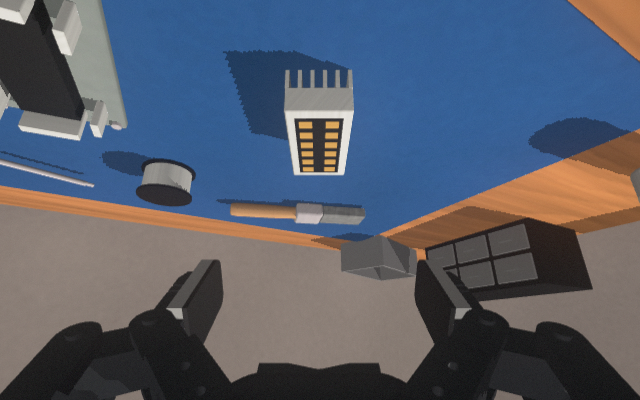

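```bash
sed -i 's/.5242,.206/.5225,.205/' t1.py; python3 - <<'E'
exec(open('t1.py').read().replace('H[2,3]+=.06','').replace('H,12','B,6'))
E
```

```text
n 6 d [8.0, 1.1, 27.7] w [-0.001, 0.001, -0.001] path [[0.481, 0.177, 0.11], [0.508, 0.195, 0.062], [0.535, 0.212, 0.014]]
```

```bash
python3 -m creep '[[[8,1.1,27.7],[0,0,0]],[[8,1.1,27.7],[0,0,0]],[[8,1.1,27.7],[0,0,0]],[[8,1.1,27.7],[0,0,0]],[[8,1.1,20],[0,0,0]],[[8,1.1,20],[0,0,0]],[[0,0,15],[0,0,0]],[[0,0,0],[0,0,0]]]'
python3 -c "
from h import *
print(cur()[:3,3],bot.get_obs()['joint_pos'],bot.get_obs()['ft_force'])"
```

```text
clock: 4.03
eef_pos: [0.5299, 0.2175, 0.0122]
tool_rot: [-0.227, 0.877, 0.109, 0.408]
ft_force: [-0.3, -0.4, 0.6]
grip_width: 0.0851
grasp_force: 0.0
[0.5299344  0.21751197 0.01221755] [ 0.30593394  0.53742407 -1.01886096 -0.84767731  0.15816884 -0.1272875 ] [-0.32177937 -0.43073514  0.56479433]
```

```bash
python3 - <<'E'
from h import *
A=cur(); z=A[:3,2]; print(np.degrees(np.arctan2(z[1],z[0])), np.degrees(np.arccos(-z[2])), A[:3,:3])
exec(open('t1.py').read().replace('H[2,3]+=.06','').replace('H,12','B,2'))
E
```

```text
29.392459142344254 50.010001578831755 [[-0.56330588 -0.48691121  0.66753574]
 [-0.30938403  0.87343545  0.37602132]
 [-0.76613837  0.00529012 -0.64265388]]
n 2 d [-1.3, -3.6, 0.2] w [0.001, 0.0, -0.003] path [[0.53, 0.218, 0.012], [0.533, 0.215, 0.013], [0.535, 0.212, 0.014]]
```

```bash
python3 -m creep '[[[-1,-3.6,0],[0,0,0]],[[-1,-3.6,0],[0,0,0]],[[0,0,0],[0,0,0]]]'; python3 - <<'E'
exec(open('t1.py').read().replace('H[2,3]+=.06','').replace('H,12','B,1'))
E
```

```text
clock: 4.4
eef_pos: [0.5345, 0.2109, 0.0153]
tool_rot: [-0.226, 0.877, 0.108, 0.409]
ft_force: [0.0, -0.5, 0.3]
grip_width: 0.0849
grasp_force: 0.0
n 1 d [0.2, 0.8, 1.8] w [-0.0, 0.002, -0.006] path [[0.535, 0.211, 0.015], [0.535, 0.211, 0.015], [0.535, 0.212, 0.014]]
```

```bash
python3 -m creep '[[[0,0,0],[0,0,0]],[[0,0,0],[0,0,0]],[[0,0,0],[0,0,0]],[[0,0,0],[0,0,0]],[[0,0,0],[0,0,0]],[[0,0,0],[0,0,0]]]' 20; python3 -m creep '[[[0,0,0],[0,0,0]],[[-6,0,-5],[0,0,0]],[[-15,0,-13],[0,0,0]],[[-23,0,-20],[0,0,0]],[[-23,0,-20],[0,0,0]],[[-23,0,-20],[0,0,0]],[[-15,0,-13],[0,0,0]]]'
```

```text
clock: 5.15
eef_pos: [0.5344, 0.2112, 0.0149]
tool_rot: [-0.227, 0.877, 0.108, 0.409]
ft_force: [-0.8, -2.5, 6.7]
grip_width: 0.0494
grasp_force: 53.6
clock: 6.02
eef_pos: [0.5312, 0.2094, 0.1539]
tool_rot: [-0.227, 0.878, 0.109, 0.408]
ft_force: [0.8, 0.8, -3.8]
grip_width: 0.0493
grasp_force: 54.9
```

```bash
cat > t2.py <<'E'
from h import *
G=np.eye(4); G[:3,:3]=R.from_quat([-.227,.877,.108,.409]).as_matrix(); G[:3,3]=[.5344,.2112,.0149]
cm=np.linalg.inv(G)@np.array([.5225,.205,.022,1]); print('cm in tool',cm)
# tool orientation rel to flat: true tilt
th0=np.degrees(np.arccos(-G[2,2])); print(th0)
def stand(c,az,th=th0-90):
    B=pose([0,0,0],th,az); B[:3,3]=np.array(c)-B[:3,:3]@cm[:3]; return B
E
python3 - <<'E'
from t2 import *
B=stand([.54,.215,.13],21.7); print(B[:3,3]); plan(cur(),B,12)
print(bot.get_obs()['joint_pos'])
E
```

```text
cm in tool [ 3.16813445e-03  4.02184667e-04 -1.48411985e-02  1.00000000e+00]
50.06128504363613
[0.53355329 0.21200168 0.11658694]
n 12 d [0.2, -0.0, 3.5] w [0.002, 0.131, 0.012] path [[0.538, 0.213, 0.143], [0.539, 0.214, 0.129], [0.534, 0.212, 0.117]]
[ 0.28222974  0.07337781 -0.89207123 -0.253334    0.17624519 -0.1429264 ]
```

```bash
python3 -m creep '[[[0,0,1],[0.002,0.131,0.012]],[[0,0,1],[0.002,0.131,0.012]],[[0,0,2],[0.002,0.131,0.012]],[[0,0,2],[0.002,0.131,0.012]],[[0,0,4],[0.002,0.131,0.012]],[[0,0,4],[0.002,0.131,0.012]],[[0,0,4],[0.002,0.131,0.012]],[[0,0,4],[0.002,0.131,0.012]],[[0,0,4],[0.002,0.131,0.012]],[[0,0,4],[0.002,0.131,0.012]],[[0,0,4],[0.002,0.131,0.012]],[[0,0,4],[0.002,0.131,0.012]]]'
python3 - <<'E'
from t2 import *
A=cur();z=A[:3,2];print('tilt',np.degrees(np.arccos(-z[2])),z,'centre',(A@cm)[:3])
B=stand([.54,.215,.13],21.7); plan(A,B,2)
print(bot.get_obs()['joint_pos'])
p=shot('side'); cv2.imwrite('pics/s1.png',cv2.resize(p['image'][80:260,140:420],None,fx=2.8,fy=2.8,interpolation=cv2.INTER_CUBIC))
E
```

```text
clock: 7.52
eef_pos: [0.5297, 0.2102, 0.1152]
tool_rot: [-0.175, 0.923, -0.066, -0.335]
ft_force: [-83.7, -33.7, 81.9]
grip_width: 0.0493
grasp_force: 57.2
cm in tool [ 3.16813445e-03  4.02184667e-04 -1.48411985e-02  1.00000000e+00]
50.06128504363613
tilt 39.91773872882733 [-0.59512334 -0.23998034 -0.76696652] centre [0.53613362 0.21323914 0.12862818]
n 2 d [-1.2, 0.1, -1.9] w [-0.001, 0.0, -0.002] path [[0.53, 0.21, 0.115], [0.532, 0.211, 0.116], [0.534, 0.212, 0.117]]
[ 0.37915821  1.10216178  0.98509101  2.15041731 -0.00265799  0.00488744]
```

View pics/s1.png

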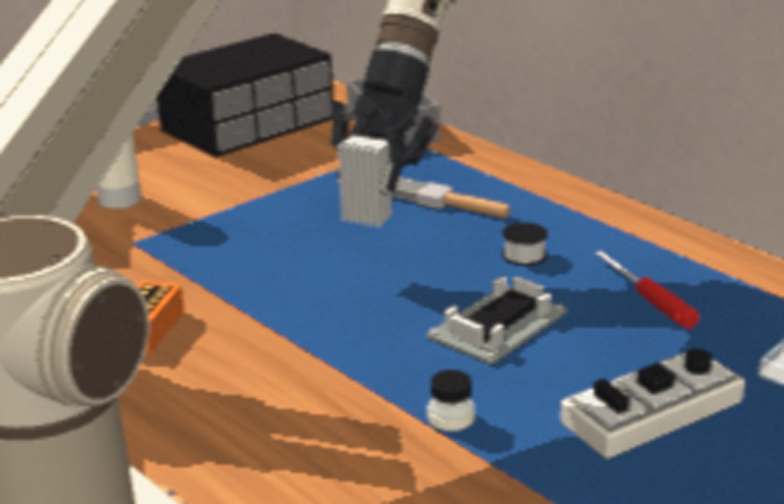

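```bash
python3 - <<'E'
from t2 import *
o=bot.get_obs(); print(o['ft_force'],o['tau'],o['joint_pos'][3],o['joint_vel'])
A=cur(); B=stand([.56,.223,.075],21.7); plan(A,B,8); print(B[:3,3])
E
```

```text
cm in tool [ 3.16813445e-03  4.02184667e-04 -1.48411985e-02  1.00000000e+00]
50.06128504363613
[-16.57517075  -7.05607127  -9.03743718] [-2.29544817e-01 -1.28561754e+02  3.80086684e+01  1.49095595e+01
 -4.15033253e-02  3.24282562e-02] 2.1424755364380728 [ 0.00036346  0.01160747 -0.27427265 -0.10929284  0.00381084 -0.01657434]
n 8 d [-5.6, 0.0, 2.1] w [-0.0, -0.001, -0.001] path [[0.537, 0.213, 0.093], [0.545, 0.217, 0.077], [0.554, 0.22, 0.062]]
[0.55355329 0.22000168 0.06158694]
```

```bash
python3 -m creep '[[[0,0,0],[0,0,0]],[[-3,0,1],[0,0,0]],[[-6,0,2],[0,0,0]],[[-6,0,2],[0,0,0]],[[-6,0,2],[0,0,0]],[[-6,0,2],[0,0,0]],[[-6,0,2],[0,0,0]],[[-6,0,2],[0,0,0]],[[-3,0,2],[0,0,0]],[[0,0,0],[0,0,0]]]'
python3 - <<'E'
from t2 import *
o=bot.get_obs(); print(o['ft_force'],o['joint_pos'])
A=cur();z=A[:3,2];print('tilt',np.degrees(np.arccos(-z[2])),'centre',(A@cm)[:3])
c=(A@cm)[:3]; c[2]=.0545;B=stand(c,21.7); plan(A,B,4)
E
```

```text
clock: 8.82
eef_pos: [0.547, 0.2164, 0.0759]
tool_rot: [-0.175, 0.924, -0.066, -0.333]
ft_force: [-0.1, -0.5, -3.1]
grip_width: 0.0497
grasp_force: 59.7
cm in tool [ 3.16813445e-03  4.02184667e-04 -1.48411985e-02  1.00000000e+00]
50.06128504363613
[-0.11266476 -0.51015311 -3.10499839] [ 0.37843008  1.18770691  1.07017623  2.14703829 -0.00329953  0.00419995]
tilt 39.75062009763047 centre [0.5533434  0.21942789 0.08929417]
n 4 d [-5.6, 0.0, 6.7] w [-0.001, 0.001, -0.001] path [[0.547, 0.216, 0.067], [0.547, 0.216, 0.058], [0.547, 0.216, 0.041]]
```

```bash
python3 -m creep '[[[-5,0,6],[0,0,0]],[[-6,0,7],[0,0,0]],[[-5,0,6],[0,0,0]],[[-3.2,0,3.8],[0,0,0]],[[-1.3,0,1.5],[0,0,0]],[[0,0,0],[0,0,0]]]'
python3 - <<'E'
from t2 import *
o=bot.get_obs(); print(o['ft_force'],o['joint_pos'])
A=cur();z=A[:3,2];print('tilt',np.degrees(np.arccos(-z[2])),'centre',(A@cm)[:3])
c=(A@cm)[:3]; c[2]=.0525;B=stand(c,21.7); plan(A,B,1)
E
```

```text
clock: 9.57
eef_pos: [0.5474, 0.2164, 0.0446]
tool_rot: [-0.176, 0.924, -0.066, -0.333]
ft_force: [-0.0, -0.5, -2.3]
grip_width: 0.0494
grasp_force: 59.7
cm in tool [ 3.16813445e-03  4.02184667e-04 -1.48411985e-02  1.00000000e+00]
50.06128504363613
[-0.03807234 -0.49209213 -2.3117284 ] [ 0.37819739  1.20481039  1.02752966  2.08650102 -0.00343341  0.00401172]
tilt 39.70554639144778 centre [0.55374323 0.21939549 0.05804459]
n 1 d [-3.5, 0.1, 4.3] w [-0.003, 0.004, -0.004] path [[0.547, 0.216, 0.045], [0.547, 0.216, 0.045], [0.547, 0.216, 0.039]]
```

```bash
python3 -m creep '[[[-1.3,0,1.5],[-0.003,0.004,-0.004]],[[-1,0,1.2],[0,0,0]],[[-0.6,0,0.8],[0,0,0]],[[0,0,0],[0,0,0]]]'
python3 -m creep '[[[-0.3,0,0.4],[0,0,0]],[[-0.3,0,0.4],[0,0,0]],[[0,0,0],[0,0,0]]]'
```

```text
clock: 10.07
eef_pos: [0.5476, 0.2163, 0.0412]
tool_rot: [-0.177, 0.923, -0.064, -0.335]
ft_force: [0.2, 0.1, 2.7]
grip_width: 0.0497
grasp_force: 60.4
clock: 10.45
eef_pos: [0.5476, 0.2163, 0.0412]
tool_rot: [-0.177, 0.923, -0.064, -0.335]
ft_force: [1.8, -0.2, 6.5]
grip_width: 0.0494
grasp_force: 60.9
```

```bash
python3 -m creep '[[[0,0,0],[0,0,0]],[[0,0,0],[0,0,0]],[[0,0,0],[0,0,0]]]' 58; python3 -m creep '[[[0,0,0],[0,0,0]],[[0,0,0],[0,0,0]],[[0,0,0],[0,0,0]],[[0,0,-10],[0,0,0]],[[0,0,-25],[0,0,0]],[[0,0,-35],[0,0,0]],[[0,0,-35],[0,0,0]]]' 85
python3 - <<'E'
from t2 import *
print(bot.get_obs()['joint_pos'])
p=shot('wrist');cv2.imwrite('pics/w2.png',p['image']); w=cloud(p)
m=(np.hypot(w[...,0]-.5537,w[...,1]-.2194)<.07)&(w[...,2]>.095)&(w[...,2]<.115)
q=w[m]; print(m.sum(), cv2.minAreaRect((q[:,:2]*1000).astype(np.float32)) if m.sum()>20 else '')
E
```

```text
clock: 10.82
eef_pos: [0.547, 0.2163, 0.0386]
tool_rot: [-0.177, 0.923, -0.064, -0.336]
ft_force: [-0.4, -0.6, 0.3]
grip_width: 0.0578
grasp_force: 0.0
clock: 11.7
eef_pos: [0.5978, 0.2364, 0.0578]
tool_rot: [-0.18, 0.942, -0.053, -0.277]
ft_force: [-0.2, -0.0, 1.0]
grip_width: 0.0849
grasp_force: 0.0
cm in tool [ 3.16813445e-03  4.02184667e-04 -1.48411985e-02  1.00000000e+00]
50.06128504363613
[ 3.77139356e-01  1.26873681e+00  1.27544904e+00  2.15002511e+00
 -1.13306753e-03 -9.53367249e-04]
9903 ((553.3640747070312, 219.2267608642578), (39.98542785644531, 50.2884635925293), 21.84107208251953)
```

View pics/w2.png

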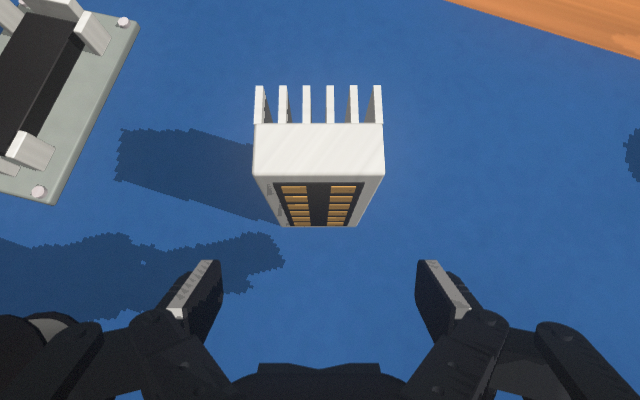

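```bash
cat > t3.py <<'E'
from h import *
az=21.84; f=np.array([np.cos(np.radians(az)),np.sin(np.radians(az)),0]); u=np.array([0,0,1.])
c=np.array([.5534,.2192,.060])
B=pose(c,65,az); B[:3,3]+=.018*B[:3,2]
W2=B.copy(); W2[:3,3]+=-.05*f+.10*u
W1=pose([.585,.232,.20],5,az)
E
python3 - <<'E'
from t3 import *
plan(cur(),W1,6); plan(W1,W2,10); print(W2[:3,3],B[:3,3])
E
```

```text
n 6 d [9.2, 0.1, -21.6] w [0.0, -0.109, -0.0] path [[0.604, 0.239, 0.109], [0.599, 0.237, 0.156], [0.585, 0.232, 0.2]]
n 10 d [8.7, -0.0, 0.5] w [0.0, -0.105, 0.0] path [[0.562, 0.223, 0.194], [0.541, 0.214, 0.18], [0.522, 0.207, 0.152]]
[0.52213134 0.2066681  0.15239287] [0.56854266 0.2252689  0.05239287]
```

```bash
python3 -m creep '[[[9.2,0,-21.6],[0,-0.109,0]],[[9.2,0,-21.6],[0,-0.109,0]],[[9.2,0,-21.6],[0,-0.109,0]],[[9.2,0,-21.6],[0,-0.109,0]],[[9.2,0,-21.6],[0,-0.109,0]],[[9.2,0,-21.6],[0,-0.109,0]]]' 85
python3 -m creep '[[[8.7,0,0.5],[0,-0.105,0]],[[8.7,0,0.5],[0,-0.105,0]],[[8.7,0,0.5],[0,-0.105,0]],[[8.7,0,0.5],[0,-0.105,0]],[[8.7,0,0.5],[0,-0.105,0]],[[8.7,0,0.5],[0,-0.105,0]],[[8.7,0,0.5],[0,-0.105,0]],[[8.7,0,0.5],[0,-0.105,0]],[[8.7,0,0.5],[0,-0.105,0]],[[8.7,0,0.5],[0,-0.105,0]],[[0,0,0],[0,0,0]]]'
python3 - <<'E'
from t3 import *
o=bot.get_obs(); print(o['joint_pos']); z=cur()[:3,2]; print(np.degrees([np.arctan2(z[1],z[0]),np.arccos(-z[2])]))
plan(cur(),B,5)
E
```

```text
clock: 12.5
eef_pos: [0.5859, 0.2317, 0.2009]
tool_rot: [-0.188, 0.981, 0.009, 0.046]
ft_force: [0.3, 0.0, -0.4]
grip_width: 0.0852
grasp_force: 0.0
clock: 13.88
eef_pos: [0.5422, 0.2142, 0.1568]
tool_rot: [-0.16, 0.837, 0.098, 0.514]
ft_force: [-0.9, -0.1, 0.0]
grip_width: 0.0848
grasp_force: 0.0
[ 0.37440308  0.25072147 -1.08371287 -0.8650344   0.00355931 -0.00226634]
[21.68038246 63.10554897]
n 5 d [16.2, 0.1, 14.3] w [-0.0, -0.007, -0.0] path [[0.547, 0.216, 0.136], [0.558, 0.221, 0.094], [0.569, 0.225, 0.052]]
```

```bash
sed -i 's/pose(c,65,az)/pose(c,60,az)/' t3.py; python3 - <<'E'
from t3 import *
plan(cur(),B,5)
E
```

```text
n 5 d [16.0, 0.1, 14.9] w [-0.0, 0.011, -0.0] path [[0.548, 0.217, 0.136], [0.558, 0.221, 0.094], [0.568, 0.225, 0.051]]
```

```bash
python3 -m creep '[[[16,0,14.9],[0,0.011,0]],[[16,0,14.9],[0,0.011,0]],[[16,0,14.9],[0,0.011,0]],[[10,0,9],[0,0.011,0]],[[6,0,5],[0,0.011,0]],[[0,0,0],[0,0,0]]]'
python3 - <<'E'
from t3 import *
o=bot.get_obs(); print(o['joint_pos'],o['ft_force']); plan(cur(),B,2)
E
```

```text
clock: 14.62
eef_pos: [0.5618, 0.222, 0.0726]
tool_rot: [-0.163, 0.851, 0.094, 0.49]
ft_force: [-0.1, -0.3, 0.2]
grip_width: 0.0848
grasp_force: 0.0
[ 0.37473056  0.52688911 -1.0500549  -1.05155837  0.00318404 -0.00233911] [-0.11333368 -0.28535771  0.17726092]
n 2 d [7.7, 0.3, 8.4] w [-0.001, -0.001, -0.0] path [[0.562, 0.222, 0.073], [0.565, 0.223, 0.062], [0.568, 0.225, 0.051]]
```

```bash
python3 -m creep '[[[7.7,0.3,8.4],[0,0,0]],[[7.7,0.3,8.4],[0,0,0]],[[0,0,0],[0,0,0]]]'
python3 -m creep '[[[0,0,0],[0,0,0]],[[0,0,0],[0,0,0]],[[0,0,0],[0,0,0]],[[0,0,0],[0,0,0]],[[0,0,0],[0,0,0]],[[0,0,0],[0,0,0]]]' 20
python3 - <<'E'
from t3 import *
o=bot.get_obs(); print(o['joint_pos'],o['ft_force'],repr(o['tool_rot']),o['eef_pos'])
A=cur(); z=A[:3,2]; print(np.degrees([np.arctan2(z[1],z[0]),np.arccos(-z[2])]), 'up in tool',A[:3,:3].T@[0,0,1])
E
```

```text
clock: 15.0
eef_pos: [0.5671, 0.2248, 0.0494]
tool_rot: [-0.163, 0.852, 0.094, 0.489]
ft_force: [-0.4, -0.1, 0.8]
grip_width: 0.0849
grasp_force: 0.0
clock: 15.75
eef_pos: [0.5671, 0.2246, 0.0499]
tool_rot: [-0.163, 0.851, 0.094, 0.49]
ft_force: [-2.9, -2.1, 6.3]
grip_width: 0.0492
grasp_force: 62.3
[ 0.37630691  0.61402213 -1.03984914 -1.12786261  0.00153095 -0.00128663] [-2.85003863 -2.10018017  6.25013439] array([-0.16302127,  0.85115601,  0.09366376,  0.49008633]) [0.56711361 0.22458704 0.04993399]
[21.66222597 59.86196261] up in tool [-8.64818220e-01 -3.44038834e-04 -5.02084981e-01]
```

```bash
python3 -m creep '[[[-4,0,-2.5],[0,0,0]],[[-14,0,-8],[0,0,0]],[[-28,0,-16],[0,0,0]],[[-28,0,-16],[0,0,0]],[[-28,0,-16],[0,0,0]],[[-14,0,-8],[0,0,0]],[[0,0,0],[0,0,0]]]'
python3 - <<'E'
from t3 import *
p=shot('top'); w=cloud(p)
def fit(z0,z1,rad,k):
    m=((np.hypot(w[...,0]-.551,w[...,1]+.002)<rad)&(w[...,2]>z0)&(w[...,2]<z1)).astype(np.uint8)
    m=cv2.morphologyEx(m,cv2.MORPH_OPEN,np.ones((k,k)))
    n,l,s,_=cv2.connectedComponentsWithStats(m,connectivity=4); i=1+s[1:,4].argmax(); q=w[l==i]
    r=cv2.minAreaRect((q[:,:2]*1000).astype(np.float32)); print(s[i,4],np.round(r[0],1),np.round(r[1],1),round(r[2],1),np.median(q[:,2]))
fit(.0075,.05,.1,3); fit(.0215,.0285,.07,3)
o=bot.get_obs();print(o['joint_pos'],o['eef_pos'])
cv2.imwrite('pics/d.png',cv2.resize(p['image'][120:260,180:420],None,fx=3.3,fy=3.3))
E
```

```text
clock: 16.62
eef_pos: [0.5675, 0.2251, 0.1836]
tool_rot: [-0.163, 0.851, 0.094, 0.49]
ft_force: [0.3, -0.3, -3.3]
grip_width: 0.0494
grasp_force: 62.8
1539 [555.7   1.5] [149.6  95.9] 7.3 0.014051497058585882
345 [550.    0.9] [92.5 39.1] 7.4 0.025288006803704022
[ 0.37671469  0.14367483 -0.94170288 -0.55587629  0.00163103 -0.00136696] [0.56691759 0.22480964 0.18199801]
```

View pics/d.png

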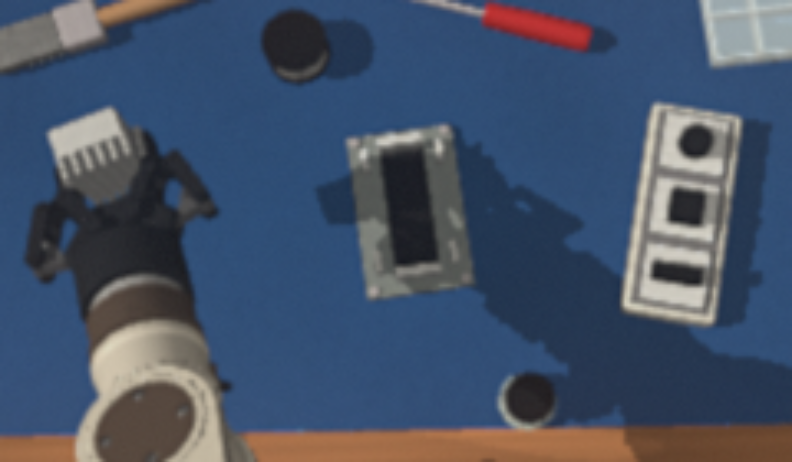

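```bash
cat > t4.py <<'E'
from h import *
G=np.eye(4); G[:3,:3]=R.from_quat([-0.16302127,0.85115601,0.09366376,0.49008633]).as_matrix(); G[:3,3]=[.56711,.22459,.04993]
cm=np.linalg.inv(G)@np.array([.5534,.2192,.053,1]); cm[1]=0
def place(z,th=59.86-90,az=7.3,c=(.5557,.0015)):
    B=pose([0,0,0],th,az); B[:3,3]=np.array([*c,z])-B[:3,:3]@cm[:3]; return B
E
python3 - <<'E'
from t4 import *
print(cm); A=cur(); B=place(.105); plan(A,B,12); plan(A,B,16); print(B[:3,3])
E
```

```text
[ 0.00474139  0.         -0.01428137  1.        ]
n 12 d [8.8, -18.2, 5.3] w [0.006, 0.13, 0.022] path [[0.585, 0.155, 0.141], [0.578, 0.079, 0.106], [0.553, 0.001, 0.09]]
n 16 d [6.5, -13.7, 4.1] w [0.004, 0.097, 0.017] path [[0.584, 0.159, 0.143], [0.58, 0.089, 0.11], [0.553, 0.001, 0.09]]
[0.55265437 0.00110985 0.09026874]
```

```bash
python3 -m creep '[[[6.5,-13.7,4.1],[0.004,0.097,0.017]],[[6.5,-13.7,4.1],[0.004,0.097,0.017]],[[6.5,-13.7,4.1],[0.004,0.097,0.017]],[[6.5,-13.7,4.1],[0.004,0.097,0.017]],[[6.5,-13.7,4.1],[0.004,0.097,0.017]],[[6.5,-13.7,4.1],[0.004,0.097,0.017]],[[6.5,-13.7,4.1],[0.004,0.097,0.017]],[[6.5,-13.7,4.1],[0.004,0.097,0.017]],[[6.5,-13.7,4.1],[0.004,0.097,0.017]],[[6.5,-13.7,4.1],[0.004,0.097,0.017]]]'
python3 - <<'E'
from t4 import *
o=bot.get_obs(); print(o['joint_pos'],o['ft_force']); A=cur(); print((A@cm)[:3]); plan(A,place(.105),6)
E
```

```text
clock: 17.92
eef_pos: [0.5802, 0.0886, 0.1068]
tool_rot: [-0.108, 0.993, 0.03, 0.027]
ft_force: [0.6, 1.1, -3.7]
grip_width: 0.0496
grasp_force: 62.5
[ 0.12107707  0.44936177 -0.03300015  1.03427261  0.05879563 -0.09456378] [ 0.57997645  1.12686633 -3.66158893]
[0.57489742 0.08661915 0.12072631]
n 6 d [6.7, -13.7, 3.6] w [0.005, 0.097, 0.017] path [[0.573, 0.059, 0.098], [0.563, 0.03, 0.092], [0.553, 0.001, 0.09]]
```

```bash
python3 -m creep '[[[6.7,-13.7,3.6],[0.005,0.097,0.017]],[[6.7,-13.7,3.6],[0.005,0.097,0.017]],[[6.7,-13.7,3.6],[0.005,0.097,0.017]],[[6.7,-13.7,3.6],[0.005,0.097,0.017]],[[6.7,-13.7,3.6],[0.005,0.097,0.017]],[[6.7,-13.7,3.6],[0.005,0.097,0.017]],[[0,0,0],[0,0,0]],[[0,0,0],[0,0,0]]]'
python3 - <<'E'
from t4 import *
o=bot.get_obs(); print(o['joint_pos'],o['ft_force']); A=cur(); print((A@cm)[:3]); plan(A,place(.06),3)
p=shot('wrist'); cv2.imwrite('pics/w3.png',p['image'])
E
```

```text
clock: 18.92
eef_pos: [0.5534, 0.0017, 0.0911]
tool_rot: [-0.062, 0.965, -0.015, -0.256]
ft_force: [-0.2, 0.1, -3.3]
grip_width: 0.0492
grasp_force: 62.6
[ 0.02895169  0.87533045  0.55950956  1.7719322  -0.04707066 -0.08728895] [-0.17974396  0.10872321 -3.32247863]
[0.55638754 0.00208541 0.10588281]
n 3 d [-7.4, -0.2, 13.4] w [0.001, 0.002, 0.001] path [[0.553, 0.002, 0.076], [0.553, 0.001, 0.061], [0.553, 0.001, 0.045]]
```

View pics/w3.png

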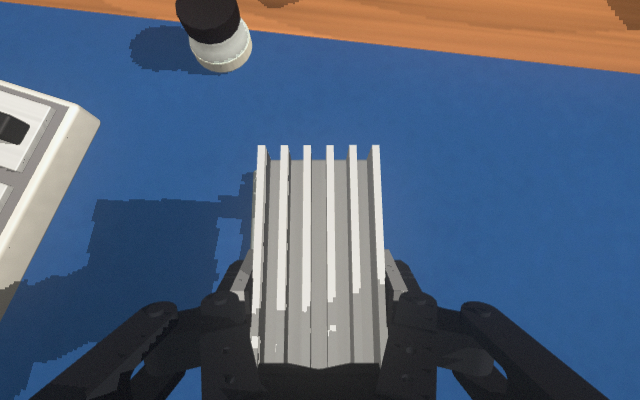

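```bash
python3 - <<'E'
from t4 import *
p=shot('wrist'); w=cloud(p); a=np.radians(7.3); f=np.array([np.cos(a),np.sin(a)]); l=np.array([-f[1],f[0]])
d=w[...,:2]-np.array([.5557,.0015]); s=d@f; t=d@l; z=w[...,2]
v,u=np.indices(z.shape)
m=(u>250)&(u<390)&(v>140)&(v<330)&(z>.115)&(z<.14)&(abs(t)<.03)&(abs(s)<.07)
A=np.c_[s[m],t[m],np.ones(m.sum())]; k=np.linalg.lstsq(A,z[m],rcond=None)[0]
r=abs(A@k-z[m])<.002; k=np.linalg.lstsq(A[r],z[m][r],rcond=None)[0]
print(m.sum(),r.sum(),'slope deg along,lat',np.degrees(k[:2]),'z0',k[2],'s range',np.percentile(s[m],[.2,50,99.8]),'t',np.percentile(t[m],[.5,99.5]))
q=w[m][r]; print(cv2.minAreaRect((q[:,:2]*1000).astype(np.float32)))
A=cur(); print((A@cm)[:3])
E
```

```text
11441 8905 slope deg along,lat [0.40430178 0.1954144 ] z0 0.12498568592997854 s range [-0.049484   -0.00952612  0.02229737] t [-0.02391569  0.02733403]
((541.7052612304688, 1.2754020690917969), (72.11328887939453, 52.928829193115234), 7.324594020843506)
[0.55651356 0.0022523  0.10784893]
```

```bash
python3 -m creep '[[[-5,-0.5,8.7],[0,0,0]],[[-7.5,-0.5,13],[0,0,0]],[[-7.5,-0.5,13],[0,0,0]],[[-5,0,8.7],[0,0,0]],[[-2.5,0,4.3],[0,0,0]],[[0,0,0],[0,0,0]]]'
python3 - <<'E'
from t4 import *
o=bot.get_obs(); print(o['joint_pos'],o['ft_force']); A=cur(); print((A@cm)[:3]); plan(A,place(.044),3)
E
```

```text
clock: 19.77
eef_pos: [0.5537, -0.0, 0.0373]
tool_rot: [-0.062, 0.964, -0.016, -0.256]
ft_force: [-0.1, 0.4, -3.2]
grip_width: 0.0493
grasp_force: 62.6
[ 0.02666834  0.91975159  0.50398756  1.67261884 -0.04876359 -0.08894227] [-0.13142008  0.42863661 -3.18682244]
[5.56627055e-01 3.24271320e-04 5.20974967e-02]
n 3 d [-1.1, 0.4, 2.5] w [0.0, 0.002, 0.0] path [[0.553, 0.0, 0.035], [0.553, 0.001, 0.032], [0.553, 0.001, 0.029]]
```

```bash
python3 -m creep '[[[-1,0,2],[0,0,0]],[[-1,0,2],[0,0,0]],[[-0.7,0,1.3],[0,0,0]],[[0,0,0],[0,0,0]]]'; python3 -m creep '[[[-0.5,0,0.9],[0,0,0]],[[-0.5,0,0.9],[0,0,0]],[[0,0,0],[0,0,0]]]'
```

```text
clock: 20.27
eef_pos: [0.5536, -0.0001, 0.0318]
tool_rot: [-0.062, 0.965, -0.016, -0.256]
ft_force: [-0.5, 0.0, -2.6]
grip_width: 0.0497
grasp_force: 62.6
clock: 20.65
eef_pos: [0.5537, -0.0, 0.0303]
tool_rot: [-0.062, 0.965, -0.016, -0.256]
ft_force: [0.4, 0.1, -0.0]
grip_width: 0.0492
grasp_force: 63.1
```

```bash
python3 -m creep '[[[-0.3,0,0.5],[0,0,0]],[[-0.2,0,0.4],[0,0,0]],[[0,0,0],[0,0,0]]]'; python3 -m creep '[[[0,0,0],[0,0,0]],[[0,0,0],[0,0,0]],[[0,0,0],[0,0,0]]]' 56;  python3 -m creep '[[[0,0,0],[0,0,0]],[[0,0,0],[0,0,0]],[[0,0,0],[0,0,0]]]' 75
python3 - <<'E'
from t4 import *
print(cur()[:3,:3].T@[0,0,1], bot.get_obs()['ft_force'])
p=shot('wrist'); w=cloud(p); a=np.radians(7.3); f=np.array([np.cos(a),np.sin(a)]); l=np.array([-f[1],f[0]])
d=w[...,:2]-np.array([.5557,.0015]); s=d@f; t=d@l; z=w[...,2]; v,u=np.indices(z.shape)
m=(u>250)&(u<390)&(v>140)&(v<330)&(z>.054)&(z<.075)&(abs(t)<.03)&(abs(s)<.07)
A=np.c_[s[m],t[m],np.ones(m.sum())]; k=np.linalg.lstsq(A,z[m],rcond=None)[0]
r=abs(A@k-z[m])<.002; k=np.linalg.lstsq(A[r],z[m][r],rcond=None)[0]
print(m.sum(),r.sum(),'slope',np.degrees(k[:2]),'z0',k[2],'s',np.percentile(s[m],[.2,50,99.8]),'t',np.percentile(t[m],[.5,99.5]))
cv2.imwrite('pics/w4.png',p['image'])
E
```

```text
clock: 21.02
eef_pos: [0.5538, -0.0, 0.0301]
tool_rot: [-0.062, 0.965, -0.016, -0.256]
ft_force: [1.8, -0.4, 5.5]
grip_width: 0.049
grasp_force: 63.5
clock: 21.4
eef_pos: [0.5534, -0.0001, 0.0285]
tool_rot: [-0.062, 0.964, -0.016, -0.256]
ft_force: [0.4, 0.4, 0.2]
grip_width: 0.0563
grasp_force: 0.0
clock: 21.78
eef_pos: [0.5536, -0.0001, 0.0287]
tool_rot: [-0.062, 0.965, -0.016, -0.256]
ft_force: [0.2, 0.7, -1.0]
grip_width: 0.075
grasp_force: 0.0
[ 0.495847    0.00164668 -0.86840834] [ 0.21492525  0.68168891 -1.0076089 ]
11092 9164 slope [-0.07983985  0.01542763] z0 0.06282830251932266 s [-0.04939392 -0.01056772  0.02176738] t [-0.02571204  0.0240388 ]
```

View pics/w4.png

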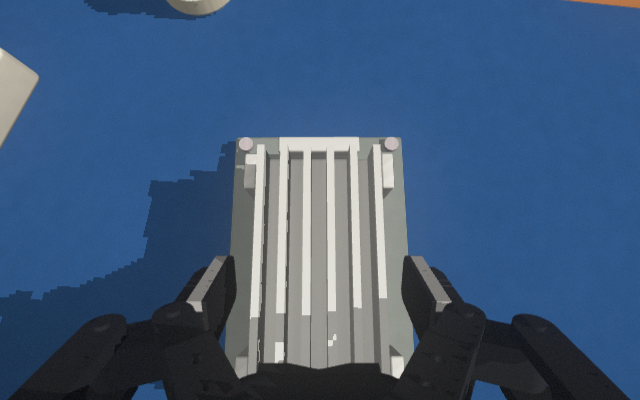

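```bash
python3 -m creep '[[[5,0,-8.7],[0,0,0]],[[15,0,-26],[0,0,0]],[[20,0,-34.7],[0,0,0]],[[15,0,-26],[0,-0.05,0]],[[0,0,0],[0,-0.05,0]]]' 75
python3 - <<'E'
from t4 import *
A=cur(); B=pose([.605,-.2514,.11],0,-10.7); plan(A,B,10); print(bot.get_obs()['joint_pos'])
E
```

```text
clock: 22.45
eef_pos: [0.555, -0.0002, 0.1425]
tool_rot: [-0.063, 0.977, -0.013, -0.203]
ft_force: [-0.7, -0.0, 0.3]
grip_width: 0.0749
grasp_force: 0.0
n 10 d [-6.0, -25.1, 2.2] w [-0.006, -0.041, 0.031] path [[0.577, -0.074, 0.13], [0.593, -0.149, 0.12], [0.605, -0.251, 0.11]]
[ 0.0222115   0.74541528  0.49463061  1.72867215 -0.04138125 -0.0975596 ]
```

```bash
python3 -m creep '[[[-6,-25.1,2.2],[-0.006,-0.041,0.031]],[[-6,-25.1,2.2],[-0.006,-0.041,0.031]],[[-6,-25.1,2.2],[-0.006,-0.041,0.031]],[[-6,-25.1,2.2],[-0.006,-0.041,0.031]],[[-6,-25.1,2.2],[-0.006,-0.041,0.031]],[[-6,-25.1,2.2],[-0.006,-0.041,0.031]],[[-6,-25.1,2.2],[-0.006,-0.041,0.031]],[[-6,-25.1,2.2],[-0.006,-0.041,0.031]],[[-6,-25.1,2.2],[-0.006,-0.041,0.031]],[[-6,-25.1,2.2],[-0.006,-0.041,0.031]],[[0,0,0],[0,0,0]],[[0,0,0],[0,0,0]]]' 0
python3 - <<'E'
from t4 import *
p=shot('wrist'); w=cloud(p); z=w[...,2]
a=np.radians(-10.7); f=np.array([np.cos(a),np.sin(a)])
for n,k in(('round',1),('square',0),('bar',-1)):
    c=np.array([.5464,-.2402])+.06*k*f
    m=(np.hypot(w[...,0]-c[0],w[...,1]-c[1])<.028)&(z>.05)&(z<.06)
    if m.sum()>30:
        q=w[m]; r=cv2.minAreaRect((q[:,:2]*1000).astype(np.float32)); print(n,m.sum(),r,np.median(q[:,2]))
A=cur(); print(A[:3,3]); plan(A,pose([.605,-.2514,.06],0,-10.7),2)
E
```

```text
clock: 23.95
eef_pos: [0.6026, -0.2511, 0.1075]
tool_rot: [0.092, 0.996, -0.002, -0.003]
ft_force: [0.2, 0.8, 0.7]
grip_width: -0.0002
grasp_force: 0.0
round 1578 ((603.0091552734375, -252.3410186767578), (28.609033584594727, 27.19696807861328), 80.04512786865234) 0.054790129947466945
square 2666 ((545.4859619140625, -241.09075927734375), (29.972946166992188, 29.69967269897461), 79.42009735107422) 0.05483933529074858
bar 2786 ((487.26751708984375, -229.96759033203125), (44.097476959228516, 15.711444854736328), 79.68084716796875) 0.05485313327782225
[ 0.60286962 -0.25076443  0.10733555]
n 2 d [-1.2, -0.0, 23.7] w [-0.002, -0.003, 0.001] path [[0.603, -0.251, 0.107], [0.604, -0.251, 0.084], [0.605, -0.251, 0.06]]
```

```bash
python3 -m creep '[[[-0.5,-0.5,15],[0,0,0]],[[-0.5,-0.5,18],[0,0,0]],[[0,0,9],[0,0,0]],[[0,0,4],[0,0,0]],[[0,0,1.5],[0,0,0]],[[0,0,1.5],[0,0,0]],[[0,0,1.5],[0,0,0]],[[0,0,1],[0,0,0]],[[0,0,1],[0,0,0]],[[0,0,1],[0,0,0]]]'
```

```text
clock: 25.25
eef_pos: [0.6033, -0.2531, 0.0538]
tool_rot: [0.093, 0.996, -0.002, -0.002]
ft_force: [-0.0, 0.6, 1.7]
grip_width: -0.0
grasp_force: 1.0
```

```bash
python3 -m creep '[[[0,0,1],[0,0,0]],[[0,0,1],[0,0,0]]]'; python3 -m creep '[[[0,0,1],[0,0,0]],[[0,0,1],[0,0,0]]]'
```

```text
clock: 25.5
eef_pos: [0.6033, -0.2531, 0.0518]
tool_rot: [0.093, 0.996, -0.002, -0.002]
ft_force: [-0.9, 1.7, 3.5]
grip_width: -0.0
grasp_force: 1.7
clock: 25.75
eef_pos: [0.6033, -0.2532, 0.0503]
tool_rot: [0.093, 0.996, -0.002, -0.002]
ft_force: [-1.3, 0.5, 6.4]
grip_width: -0.0002
grasp_force: 3.3
```

```bash
python3 -m creep '[[[0,0,0.7],[0,0,0]],[[0,0,0.7],[0,0,0]]]'; python3 -m creep '[[[0,0,0.7],[0,0,0]],[[0,0,0.7],[0,0,0]]]'; python3 -m creep '[[[0,0,0.7],[0,0,0]],[[0,0,0.5],[0,0,0]]]'
```

```text
clock: 26.0
eef_pos: [0.6033, -0.2531, 0.049]
tool_rot: [0.093, 0.996, -0.002, -0.002]
ft_force: [-1.9, 0.4, 7.1]
grip_width: -0.0
grasp_force: 3.3
clock: 26.25
eef_pos: [0.6033, -0.2532, 0.0476]
tool_rot: [0.093, 0.996, -0.002, -0.002]
ft_force: [-1.6, 2.0, 6.7]
grip_width: -0.0004
grasp_force: 3.3
clock: 26.5
eef_pos: [0.6034, -0.2532, 0.047]
tool_rot: [0.093, 0.996, -0.002, -0.002]
ft_force: [-3.8, 1.8, 9.8]
grip_width: 0.0002
grasp_force: 5.3
```

```bash
python3 -m creep '[[[0,0,0.5],[0,0,0]],[[0,0,0.3],[0,0,0]],[[0,0,0],[0,0,0]]]'; python3 -m creep '[[[0,0,0.3],[0,0,0]],[[0,0,0],[0,0,0]]]'
```

```text
clock: 26.88
eef_pos: [0.6034, -0.2531, 0.0469]
tool_rot: [0.093, 0.996, -0.002, -0.002]
ft_force: [-2.9, 1.2, 13.0]
grip_width: -0.0002
grasp_force: 6.1
clock: 27.12
eef_pos: [0.6034, -0.2532, 0.0468]
tool_rot: [0.093, 0.996, -0.002, -0.002]
ft_force: [-4.2, 1.9, 14.0]
grip_width: 0.0002
grasp_force: 6.6
```

```bash
python3 -m creep '[[[0,0,-3],[0,0,0]],[[0,0,-8],[0,0,0]],[[0,0,-15],[0,0,0]],[[20,0.5,0],[0,0,0]],[[26,1,0],[0,0,0]],[[13,0,0],[0,0,0]],[[0,0,0],[0,0,0]]]'
python3 - <<'E'
from t4 import *
A=cur(); print(A[:3,3]); plan(A,pose([.5460,-.2407,.055],0,-10.7),1); p=shot('wrist'); w=cloud(p); z=w[...,2]
m=(np.hypot(w[...,0]-.604,w[...,1]+.252)<.01)&(z>.04)&(z<.06); print(m.sum(),np.median(z[m]) if m.any() else '')
E
```

```text
clock: 28.0
eef_pos: [0.545, -0.2406, 0.0712]
tool_rot: [0.093, 0.996, -0.002, -0.003]
ft_force: [0.0, -0.7, -0.4]
grip_width: -0.0003
grasp_force: 0.0
[ 0.54495928 -0.24058459  0.07115741]
n 1 d [-1.1, 0.2, 16.2] w [-0.005, -0.005, 0.001] path [[0.545, -0.241, 0.071], [0.545, -0.241, 0.071], [0.546, -0.241, 0.055]]
188 0.05091544675662385
```

```bash
python3 -m creep '[[[-0.8,0,8],[0,0,0]],[[0,0,4],[0,0,0]],[[0,0,2],[0,0,0]],[[0,0,1],[0,0,0]],[[0,0,1],[0,0,0]],[[0,0,1],[0,0,0]],[[0,0,1],[0,0,0]],[[0,0,1],[0,0,0]],[[0,0,1],[0,0,0]]]'; python3 -m creep '[[[0,0,0.7],[0,0,0]],[[0,0,0.7],[0,0,0]],[[0,0,0.7],[0,0,0]],[[0,0,0.7],[0,0,0]]]'; python3 -m creep '[[[0,0,0.7],[0,0,0]],[[0,0,0.5],[0,0,0]]]'
```

```text
clock: 29.18
eef_pos: [0.5463, -0.2408, 0.0509]
tool_rot: [0.093, 0.996, -0.002, -0.002]
ft_force: [-1.6, 2.3, 5.8]
grip_width: -0.0001
grasp_force: 3.3
clock: 29.68
eef_pos: [0.5463, -0.2408, 0.0485]
tool_rot: [0.093, 0.996, -0.002, -0.002]
ft_force: [-2.8, 1.3, 5.6]
grip_width: -0.0001
grasp_force: 3.3
clock: 29.92
eef_pos: [0.5462, -0.2408, 0.0473]
tool_rot: [0.093, 0.996, -0.002, -0.002]
ft_force: [-2.9, 1.9, 7.1]
grip_width: 0.0004
grasp_force: 3.3
```

```bash
python3 -m creep '[[[0,0,0.5],[0,0,0]],[[0,0,0.5],[0,0,0]],[[0,0,0.3],[0,0,0]]]'; python3 -m creep '[[[0,0,0.4],[0,0,0]],[[0,0,0],[0,0,0]]]'
```

```text
clock: 30.3
eef_pos: [0.5463, -0.2408, 0.0469]
tool_rot: [0.093, 0.996, -0.002, -0.002]
ft_force: [-4.3, 2.5, 11.7]
grip_width: -0.0003
grasp_force: 6.0
clock: 30.55
eef_pos: [0.5463, -0.2408, 0.0469]
tool_rot: [0.093, 0.996, -0.002, -0.002]
ft_force: [-4.0, 3.0, 12.5]
grip_width: 0.0
grasp_force: 6.4
```

```bash
python3 -m creep '[[[0,0,0.3],[0,0,0]],[[0,0,0],[0,0,0]],[[0,0,-3],[0,0,0]],[[0,0,-8],[0,0,0]],[[0,0,-15],[0,0,0]],[[20,0,0],[0,0,0]],[[26,0,0],[0,0,0]],[[14,0,0],[0,0,0]],[[0,0,0],[0,0,0]]]'
python3 - <<'E'
from t4 import *
A=cur(); print(A[:3,3]); plan(A,pose([.4873,-.2295,.055],0,-10.7),1); p=shot('wrist'); w=cloud(p); z=w[...,2]
m=(np.hypot(w[...,0]-.546,w[...,1]+.2407)<.01)&(z>.04)&(z<.06); print(m.sum(),np.median(z[m]) if m.any() else '')
E
```

```text
clock: 31.68
eef_pos: [0.4869, -0.2299, 0.0715]
tool_rot: [0.093, 0.996, -0.002, -0.003]
ft_force: [-0.5, -0.3, 0.1]
grip_width: -0.0003
grasp_force: 0.0
[ 0.48692612 -0.22985744  0.07154111]
n 1 d [-0.4, 0.5, 16.5] w [-0.005, -0.005, 0.001] path [[0.487, -0.23, 0.072], [0.487, -0.23, 0.072], [0.487, -0.229, 0.055]]
180 0.05091143217768593
```

```bash
python3 -m creep '[[[-0.4,0.5,8],[0,0,0]],[[0,0,4],[0,0,0]],[[0,0,2],[0,0,0]],[[0,0,1],[0,0,0]],[[0,0,1],[0,0,0]],[[0,0,1],[0,0,0]],[[0,0,1],[0,0,0]],[[0,0,1],[0,0,0]],[[0,0,1],[0,0,0]]]'; python3 -m creep '[[[0,0,0.7],[0,0,0]],[[0,0,0.7],[0,0,0]],[[0,0,0.7],[0,0,0]],[[0,0,0.7],[0,0,0]],[[0,0,0.7],[0,0,0]],[[0,0,0.5],[0,0,0]]]'; python3 -m creep '[[[0,0,0.5],[0,0,0]],[[0,0,0.5],[0,0,0]],[[0,0,0.3],[0,0,0]]]'; python3 -m creep '[[[0,0,0.4],[0,0,0]],[[0,0,0.3],[0,0,0]],[[0,0,0],[0,0,0]]]'
```

```text
clock: 32.85
eef_pos: [0.4879, -0.2294, 0.0511]
tool_rot: [0.093, 0.996, -0.002, -0.002]
ft_force: [-0.6, 0.8, 4.1]
grip_width: -0.0004
grasp_force: 1.9
clock: 33.6
eef_pos: [0.4879, -0.2294, 0.0475]
tool_rot: [0.093, 0.996, -0.002, -0.002]
ft_force: [-2.3, 1.7, 6.8]
grip_width: 0.0003
grasp_force: 3.3
clock: 33.98
eef_pos: [0.4879, -0.2294, 0.0468]
tool_rot: [0.093, 0.996, -0.002, -0.002]
ft_force: [-2.9, 3.2, 12.0]
grip_width: -0.0002
grasp_force: 5.9
clock: 34.35
eef_pos: [0.488, -0.2294, 0.0468]
tool_rot: [0.093, 0.996, -0.002, -0.002]
ft_force: [-3.9, 3.1, 14.9]
grip_width: 0.0003
grasp_force: 7.1
```

Home at the stop. Now I retract, check all three keys and the module, and hand in.

```bash
python3 -m creep '[[[0,0,-3],[0,0,0]],[[0,0,-10],[0,0,0]],[[0,0,-30],[0,0,0]],[[25,0,-40],[0,0,0]],[[40,0,-40],[0,0,0]],[[30,0,-20],[0,0,0]],[[0,0,0],[0,0,0]],[[0,0,0],[0,0,0]]]'
python3 - <<'E'
from t4 import *
for n in('wrist','top'):
    p=shot(n); w=cloud(p); z=w[...,2]
    for k,c in(('round',(.604,-.252)),('square',(.546,-.2407)),('bar',(.4873,-.2295)),('module',(.5557,.0))):
        m=(np.hypot(w[...,0]-c[0],w[...,1]-c[1])<(.007 if k!='module' else .03))&(z>.035)&(z<.08); print(n,k,m.sum(),np.percentile(z[m],[10,50,95]) if m.any() else '')
cv2.imwrite('pics/e.png',cv2.resize(p['image'][90:340,160:500],None,fx=2.3,fy=2.3,interpolation=cv2.INTER_CUBIC))
o=bot.get_obs(); print(o['eef_pos'],o['ft_force'])
E
```

```text
clock: 35.35
eef_pos: [0.3955, -0.2115, 0.1882]
tool_rot: [0.093, 0.996, -0.002, -0.002]
ft_force: [-0.5, -0.3, 0.0]
grip_width: 0.0001
grasp_force: 0.0
wrist round 0 
wrist square 50 [0.05013079 0.05091224 0.05175032]
wrist bar 0 
wrist module 2940 [0.0517565  0.05932186 0.06342254]
top round 17 [0.04823982 0.05117744 0.05371187]
top square 18 [0.04877759 0.0512175  0.05232722]
top bar 19 [0.04889385 0.0507559  0.05387151]
top module 311 [0.04555634 0.04868473 0.06525279]
[ 0.39542518 -0.21134783  0.1874912 ] [-0.37098635 -0.32989892 -0.28935257]
```

View pics/e.png

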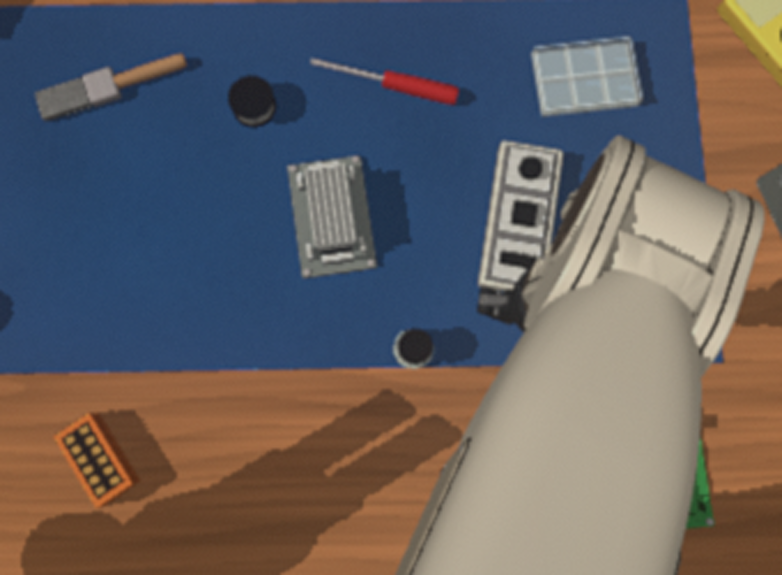

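The module lies fins up in the grey cradle at crop (330,210). All three caps stand 4 mm low, the bystanders are where they were, and the arm is clear.

```bash
python3 -c "
from workcell import workorder
print(workorder.job_done())"
```

```text
the job is handed in; nothing more can be done
None
```

The job is handed in at about 35 s: the module lies flat in the grey cradle with fins up, and the round, square and bar keys are latched in that order with no bystander moved; while turning it over, though, joint 4 hit its range stop (read 2.1504 against 2.15 rad) and the wrist force spiked to about 122 N (limit 120 N), which may count against it.

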